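# Lay up a laminated trophy base in the bonding fixture

### The arm

A 6-joint arm with a two-finger parallel gripper is mounted at the origin on the work surface. World frame = base frame: x ahead of the robot, y to its left, z up, the work surface at z = 0. Lengths are in m, angles in rad, forces in N, time in s.
With the tool pointing down it reaches from about 0.35 to 0.925 m from the base axis. Payload 6.4 kg.
Tool frame: the origin (TCP) lies on the mounting face of the last link; the fingertips stand 173 mm ahead of it and the grasp point (between the pads) lies 155 mm ahead of it; z points along the fingers, y is the line along which they close (so a half turn about z gives the same grasp; the last joint's range is limited). The gripper opens to 85 mm and grips with 20 to 120 N. Pads are 22 mm wide; open, the fingers measure 114 mm over their backs; the gripper's body (76 mm by 85 mm) begins 54 mm behind the grasp point. The pads swing forward as they close: fully open they stand 13 mm farther back than shut.
Start: joints at [-1.511, 0.245, 1.558, -0, 1.339, -0.174], TCP at [0.151, -0.632, 0.405] pointing down, gripper open.
Joint ranges: [-3.13, 3.13], [-1.02, 2.26], [0.13, 2.54], [-0.95, 4.09], [0.21, 2.88], [-2.74, 2.74]. Speed limits (rad/s): [2.57, 2.57, 3.14, 3.14, 3.14, 3.14].

### API

Orientations are given as a 3x3 rotation matrix whose columns are the frame's x, y, z axes.
In Python, from cell import r gives the robot as it stands.
- The arm moves only by the tool drive_tool, never from a script. Its argument "motion" is one flat list of numbers, 7 for each row, row after row: the turn, a rotation vector about the world's x, y, z in degrees, then the shift along the world's x, y, z in mm, then the finger opening in mm, from 0 to 85.4. A call has 1 to 12 rows; each row shifts and turns the commanded pose from where the row before left it; what a row does not reach is not made up. A row lasts 1/10 s, in which the tool goes at most 50 mm and 8.59 degrees, less where a joint would pass 70% of its speed; a pose out of reach is approached as far as the arm can. A call is refused whole if a number of a shift passes 50 or a number of a turn 8.59, either way. A call with a gripper value outside its range is refused whole. The fingers move at their own pace and stop on an object; "squeeze" is the grip in N (left out, the last holds). Time passes only in rows, so rows that do not move let the fingers close. It gives the time, the measured TCP pose, the force, the opening and the grip force at its end, in the units of the state.
- r.observe(): the state, without advancing time (a new reading comes with each control period).
- r.get_image(name): name is "scene" or "top" or "wrist"; returns a dict with "pixels" (384x512x3 uint8, blue, green, red), "intrinsics" (3x3 intrinsics, pixels), "eye" and "attitude" of the camera in the world; the wrist camera has in their place "tool_from_camera" (4x4, takes a point from camera to tool coordinates, whose origin is the TCP and whose axes are the flange's). Camera axes: x right, y up, looking along -z (the intrinsics and any distortion apply to the point x, -y, -z); pixel columns grow to the right and rows downward; lengths in m; the calibration is good to about 2 mm. The wrist camera is an equidistant fisheye: a pixel r from the principal point sees the ray r / f radians off the axis. A picture is of the moment at which its call begins: read the wrist's pose just before it. There is no depth.
- r.finish_job(): hands the job in; it is judged then, once.
The state is a dict: "t": time; "qpos": joint angles; "qvel": joint speeds; "effort": joint torques, N m; "ee_pos": TCP position; "eef_rot": TCP orientation; "force": force on the tool from outside, world axes, zero at the start; "moment": the same for the moment, N m; "width": finger opening in m; "grip_force": force on a finger pad.
Only numpy, scipy, OpenCV 4.12 (cv2) and the standard library are available. Lean on these libraries where they do the work, as an engineer would, in place of code of your own. Each camera call takes 0.05 s, during which the arm holds its last target. There are 200 camera calls.

### The job

Lay up the acrylic trophy base in the pinned bonding fixture, ready for cementing: the black layer flat on the plate, then white on it, then red, each lengthwise, square and close up to the three pins with the edges lined up, then the plywood pressure pad cork side down in line with them, and last the steel weight, centred and lengthwise on the pad. Set every piece down on its place and let go there rather than dropping it, and leave the green offcut, the bottle and the tape roll where they are.

Things in the scene. Friction and masses are not known exactly. Their poses are not given: they have to be found in the camera images.
- fixture: Fixed bonding fixture: bright aluminium plate 150 x 100 x 12 mm (x -71 to 79, y -50 to 50 mm from the origin) with three dark steel pins, 10 mm thick, at (x, y) = (42, 35), (-42, 35), (62, 0) mm, tops 68 mm above the bench, last 12 mm tapered to 3 mm. The other two sides are open; a finger fits between the two pins of the long side. Origin: on the bench below the lay-up centre; z up.
- layup (a point): Lay-up centre: point on the plate's top face, 12 mm above the fixture's origin; axes as the fixture's. A layer lengthwise along x (either way round) and centred on it is in place, with 2 mm clearance to each pin. Undersides in the finished stack, above the bench: black 12, white 32, red 52, pad 72, weight 90 mm.
- black_layer: Black solid sheet-acrylic layer, 110 x 56 x 20 mm (own x, y, z), 147 g, lying flat and loose. Origin: centre of its underside; x along its length, z up. It is the same either way round.
- white_layer: White solid sheet-acrylic layer, 110 x 56 x 20 mm (own x, y, z), 147 g, lying flat and loose. Origin: centre of its underside; x along its length, z up. It is the same either way round.
- red_layer: Red solid sheet-acrylic layer, 110 x 56 x 20 mm (own x, y, z), 147 g, lying flat and loose. Origin: centre of its underside; x along its length, z up. It is the same either way round.
- pad: Pressure pad: 15 mm light plywood block with a 3 mm brown cork facing already on its underside, 110 x 56 x 18 mm over all (x, y, z), 60 to 100 g, loose. Origin: centre of its underside; x along its length, z up. Same either way round.
- weight: Loose dark steel weight, 0.6 to 0.9 kg: block 80 x 44 x 30 mm (x, y, z) with a bright round handle bar on top, 12 mm thick, along x through the middle, axis 55 mm above the underside, 44 mm clear between its two uprights, 19 mm free height under it. Origin: centre of the block's underside; x along its length, z up. Same either way round.
- green_offcut: Bystander, not part of this base: green acrylic offcut of the same size as the layers, 110 x 56 x 20 mm, loose. Origin: centre of its underside.
- bottle: Bystander: white plastic bottle, 62 mm diameter, 170 mm tall, loose and upright. Origin: centre of its underside.
- tape: Bystander: roll of tan masking tape lying flat, 100 mm outer diameter, 25 mm high, loose. Origin: centre of its underside.

How it is judged:
On the way, in this order (a step that is already met when the one before it is completed fails the run):
1. the black layer lies flat in the fixture, close to the pins and released (horizontal distance between black_layer and fixture below 0.007 m and angle between the x axis of black_layer and the x axis of fixture, either way round below 0.08 rad and z of black_layer in the frame of fixture between 0.008 and 0.015 m and angle between black_layer's own z axis and vertical below 0.06 rad and contact force between black_layer and the fingers below 0.05 N and linear speed of black_layer below 0.02 m/s), for 0.2 s.
2. the white layer lies on the black one, released (horizontal distance between white_layer and fixture below 0.007 m and angle between the x axis of white_layer and the x axis of fixture, either way round below 0.08 rad and z of white_layer in the frame of fixture between 0.028 and 0.035 m and angle between white_layer's own z axis and vertical below 0.06 rad and horizontal distance between white_layer and black_layer below 0.008 m and contact force between white_layer and the fingers below 0.05 N and linear speed of white_layer below 0.02 m/s), for 0.2 s.
3. the red layer lies on the white one, released (horizontal distance between red_layer and fixture below 0.007 m and angle between the x axis of red_layer and the x axis of fixture, either way round below 0.08 rad and z of red_layer in the frame of fixture between 0.048 and 0.055 m and angle between red_layer's own z axis and vertical below 0.06 rad and horizontal distance between red_layer and white_layer below 0.008 m and contact force between red_layer and the fingers below 0.05 N and linear speed of red_layer below 0.02 m/s), for 0.2 s.
4. the plywood pad lies on the red layer, released (horizontal distance between pad and fixture below 0.007 m and angle between the x axis of pad and the x axis of fixture, either way round below 0.08 rad and z of pad in the frame of fixture between 0.068 and 0.075 m and angle between pad's own z axis and vertical below 0.06 rad and contact force between pad and the fingers below 0.05 N and linear speed of pad below 0.02 m/s), for 0.2 s.
5. the weight stands centred on the pad, released (horizontal distance between weight and fixture below 0.012 m and angle between the x axis of weight and the x axis of fixture, either way round below 0.15 rad and z of weight in the frame of fixture between 0.086 and 0.093 m and angle between weight's own z axis and vertical below 0.06 rad and contact force between weight and the fingers below 0.05 N and linear speed of weight below 0.02 m/s), for 0.2 s.
At the end, for the whole second after the job is handed in: Black, white, red, pad, weight stacked flat in the fixture (3 mm, 0.06 rad). Layers and pad within 7 mm of the lay-up centre, 0.08 rad of its length, white and red within 8 mm of the layer below; weight within 12 mm, 0.15 rad. All released, at rest (all of step 1 and all of step 2 and all of step 3 and all of step 4 and all of step 5); the robot touches nothing.
It fails at once if a piece is dropped (falls out of the fingers faster than 0.5 m/s, about 13 mm of free fall) ((linear speed of black_layer above 0.5 m/s and contact force between black_layer and the fingers below 0.05 N) or (linear speed of white_layer above 0.5 m/s and contact force between white_layer and the fingers below 0.05 N) or (linear speed of red_layer above 0.5 m/s and contact force between red_layer and the fingers below 0.05 N) or (linear speed of pad above 0.5 m/s and contact force between pad and the fingers below 0.05 N) or (linear speed of weight above 0.5 m/s and contact force between weight and the fingers below 0.05 N)).
It fails at once if the green offcut, the bottle or the tape roll is moved by more than 20 mm (distance of any of green_offcut, bottle, tape from where it was at the start of the episode above 0.02 m).
It also fails if it takes over 136 s, if anything falls off the work surface, if the arm or the gripper's body presses on something with over 40 N, if the wrist force passes 120 N, or if a joint passes its speed limit or range.

## Working session

There is one attempt and no reset: what is moved stays moved. The work goes in short steps, Python scripts to look and compute and a tool call to move; the robot and the scene stay as the last step left them, time stands still between calls to the robot, and variables do not carry over. Pictures are saved under pics/ and viewed, at most 16 in all, crops included, and the job is handed in when it is done.

Besides the shell and the picture viewer there is one more tool, called after "Emit:" as name(argument=value, ...) on one line, values as JSON. drive_tool: Moves the arm, as the interface text tells. Its arguments: {"type":"object","properties":{"motion":{"type":"array"},"squeeze":{"type":"number"}},"required":["motion"]}

```bash
ls; mkdir -p pics
cat > h.py <<'E'
import numpy as np,cv2
from cell import r
def grab(n,f=None):
    d=r.get_image(n)
    if f: cv2.imwrite('pics/'+f,d['pixels'])
    return d
def plane(d,uv,z):
    K=np.array(d['intrinsics']);R=np.array(d['attitude']);e=np.array(d['eye'])
    uv=np.atleast_2d(uv).astype(float)
    c=np.c_[(uv[:,0]-K[0,2])/K[0,0],-(uv[:,1]-K[1,2])/K[1,1],-np.ones(len(uv))]
    w=c@R.T
    return e+w*((z-e[2])/w[:,2])[:,None]
E
python3 - <<'E'
from h import *
for n in('scene','top'):
    d=grab(n,n+'0.png');print(n,d['eye'],np.array(d['attitude']).round(3).tolist(),d['intrinsics'],d.keys())
s=r.observe();print(s)
E
```

```text
pics
scene [ 1.85507135 -0.25147838  1.30021947] [[0.155, -0.685, 0.712], [0.988, 0.122, -0.097], [-0.02, 0.718, 0.696]] [[498.2451171    0.         258.46973546]
 [  0.         498.2451171  192.98354661]
 [  0.           0.           1.        ]] dict_keys(['pixels', 'intrinsics', 'eye', 'attitude'])
top [ 0.47426591 -0.106601    1.37888645] [[0.018, 0.997, -0.073], [-1.0, 0.017, -0.015], [-0.014, 0.073, 0.997]] [[348.29630623   0.         254.12108972]
 [  0.         348.29630623 187.98380173]
 [  0.           0.           1.        ]] dict_keys(['pixels', 'intrinsics', 'eye', 'attitude'])
{'t': 0.1, 'qpos': array([-1.51109956e+00,  2.45731561e-01,  1.55890722e+00,  1.94181156e-06,
        1.33870910e+00, -1.74091248e-01]), 'qvel': array([ 0.00076642, -0.00207359, -0.00327739,  0.00083718,  0.00106519,
       -0.00111622]), 'effort': array([-6.57368628e-05, -4.30670178e+01, -3.27129793e+01, -9.89027126e-05,
        2.83724039e-03,  7.44855100e-06]), 'ee_pos': array([ 0.15058047, -0.6321028 ,  0.40369024]), 'eef_rot': array([[ 9.72795949e-01,  2.31663616e-01, -1.02832970e-04],
       [ 2.31663437e-01, -9.72794419e-01,  1.75221648e-03],
       [ 3.05889467e-04, -1.72837173e-03, -9.99998460e-01]]), 'force': array([-0.6358895 , -0.51439676, -0.60483487]), 'moment': array([-0.02656176, -0.05755524,  0.01502842]), 'grip_force': 0.0, 'width': 0.08535806393160446}
```

View pics/top0.png

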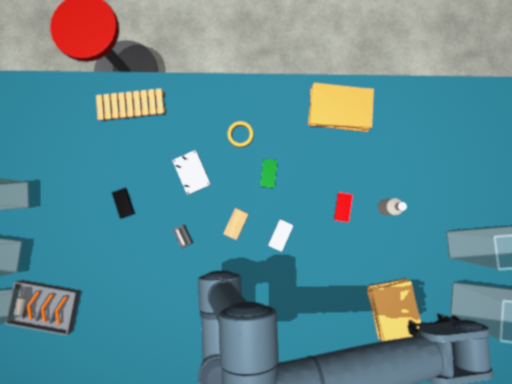

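View pics/scene0.png

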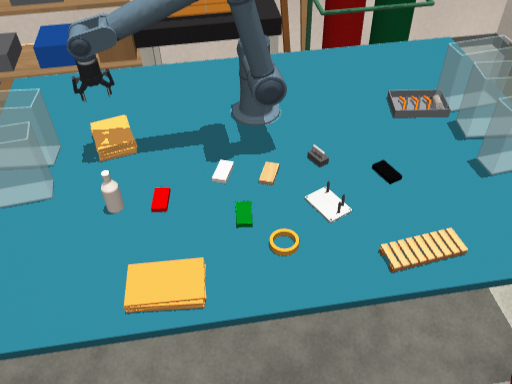

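The top view shows the fixture at about (191,172), black (123,203), white (281,236), red (344,207), pad (236,224), weight (183,237), green (269,173), tape (240,134) and bottle (395,206). The scene view agrees, with all pieces flat. Next come coarse poses from the top view, plus a first look through the wrist camera.

```bash
cat >> h.py <<'E'
def rect(P):
    """P Nx3 hull pts -> centre, yaw(deg) of long side, sizes"""
    (c,s,a)=cv2.minAreaRect((P[:,:2]*1000).astype(np.float32))
    if s[0]<s[1]: a-=90;s=s[::-1]
    return np.round(c,1),round((a+90)%180-90,1),np.round(s,1)
def mask(p,kind):
    h,s,v=[x.astype(int) for x in cv2.split(cv2.cvtColor(p,cv2.COLOR_BGR2HSV))]
    m={'black':v<45,'white':(s<60)&(v>150),'red':((h<8)|(h>172))&(s>150)&(v>90),'pad':(h>8)&(h<25)&(s>60)&(v>110),
       'green':(h>50)&(h<75)&(s>150),'weight':(s<90)&(v<235)}[kind]
    return m.astype(np.uint8)*255
def blob(m,near,rad=60):
    """contour nearest to pixel"""
    cs,_=cv2.findContours(m,cv2.RETR_EXTERNAL,cv2.CHAIN_APPROX_NONE)
    cs=[c for c in cs if cv2.contourArea(c)>30]
    c=min(cs,key=lambda c:-cv2.pointPolygonTest(c,near,True))
    return c[:,0,:]
E
python3 - <<'E'
from h import *
p=cv2.imread('pics/top0.png')
d=grab('top')
for k,uv,z in[('black',(123,203),.02),('white',(281,236),.02),('red',(344,207),.02),('pad',(236,224),.018),('green',(269,173),.02),('white',(198,176),.012),('weight',(183,237),.03)]:
    c=blob(mask(d['pixels'],k),uv)
    print(k,rect(plane(d,c,z)))
for n,uv,z in[('bottle',(402,206),.17),('tape',(240,134),.025)]: print(n,plane(d,uv,z))
w=grab('wrist','w0.png');print(w['intrinsics'],w['tool_from_camera'],w.keys())
E
```

```text
black (array([506.9, 427.2]), 21.1, array([100.7,  53.2]))
white (array([ 393.2, -190.7]), -23.4, array([112.9,  59.5]))
red (array([ 506.2, -431.8]), -8.0, array([107.4,  55.7]))
pad (array([433.7, -15.8]), -23.2, array([108.3,  54.8]))
green (array([ 632.7, -140.8]), -5.2, array([107.2,  53.1]))
white (array([633.7, 165.8]), 25.1, array([153.2, 102.4]))
weight (array([382.3, 189. ]), 26.7, array([79.4, 46.9]))
bottle [[ 0.50903316 -0.59888791  0.17      ]]
tape [[ 0.78547038 -0.02616318  0.025     ]]
[[297.31863964   0.         252.69727068]
 [  0.         297.31863964 186.83841935]
 [  0.           0.           1.        ]] [[ 1.00752882e-03  9.58722991e-01  2.84339957e-01  7.40961044e-02]
 [ 9.99998318e-01 -1.40166115e-03  1.18266053e-03  1.62385087e-04]
 [ 1.53239211e-03  2.84338288e-01 -9.58722791e-01  3.19926251e-02]
 [ 0.00000000e+00  0.00000000e+00  0.00000000e+00  1.00000000e+00]] dict_keys(['pixels', 'intrinsics', 'tool_from_camera'])
```

View pics/w0.png

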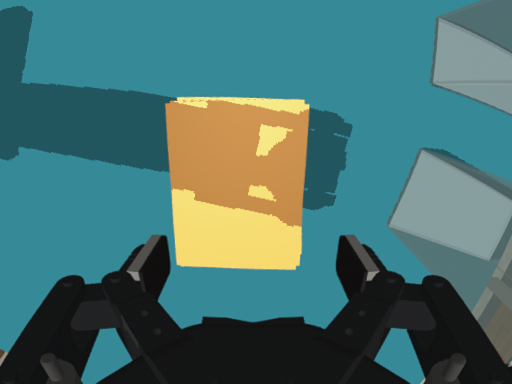

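The wrist view is clear: it shows the yellow box at (238,185) and the fingers at the bottom, at about 1.2 mm/px. Next I move over the fixture to measure it.

Emit:
drive_tool(motion=[0,0,0.6,24,40,0,85,0,0,0.6,24,40,0,85,0,0,0.6,24,40,0,85,0,0,0.6,24,40,0,85,0,0,0.6,24,40,0,85,0,0,0.6,24,40,0,85,0,0,0.6,24,40,0,85,0,0,0.6,24,40,0,85,0,0,0.6,24,40,0,85,0,0,0.6,24,40,0,85,0,0,0.6,24,40,0,85,0,0,0.6,24,40,0,85], squeeze=40)

```text
t: 1.4
ee_pos: [0.4391, -0.1504, 0.4048]
eef_rot: [[0.936, 0.352, 0.001], [0.352, -0.936, -0.0], [0.0, 0.001, -1.0]]
force: [0.2, -0.7, -0.3]
width: 0.0852
grip_force: 0.0
```

Emit:
drive_tool(motion=[0,0,0.6,24,40,0,85,0,0,0.6,24,40,0,85,0,0,0.6,24,40,0,85,0,0,0.6,24,40,0,85,0,0,0.6,24,40,0,85,0,0,0.6,24,40,0,85,0,0,0.6,24,40,0,85,0,0,0.6,24,40,0,85,0,0,0,0,0,0,85,0,0,0,0,0,0,85,0,0,0,0,0,0,85])

```text
t: 2.5
ee_pos: [0.6303, 0.1671, 0.4044]
eef_rot: [[0.904, 0.428, -0.001], [0.428, -0.904, -0.0], [-0.001, -0.0, -1.0]]
force: [-0.8, 0.6, -0.2]
width: 0.0851
grip_force: 0.0
```

```bash
cat >> h.py <<'E'
def wgrab(f=None):
    s=r.observe(); d=grab('wrist',f)
    T=np.eye(4);T[:3,:3]=s['eef_rot'];T[:3,3]=s['ee_pos']
    d['T']=T@np.array(d['tool_from_camera']);d['s']=s;return d
def wplane(d,uv,z):
    K=np.array(d['intrinsics']);uv=np.atleast_2d(uv).astype(float)
    x=(uv[:,0]-K[0,2])/K[0,0];y=(uv[:,1]-K[1,2])/K[1,1];th=np.hypot(x,y)+1e-12
    c=np.c_[x/th*np.sin(th),-y/th*np.sin(th),-np.cos(th)]
    w=c@d['T'][:3,:3].T;e=d['T'][:3,3]
    return e+w*((z-e[2])/w[:,2])[:,None]
def pose(s):
    R=s['eef_rot'];return 't %.1f p %s yaw %.2f tilt %s F %s w %.1f g %.1f'%(s['t'],(s['ee_pos']*1000).round(1),np.degrees(np.arctan2(R[1,0],R[0,0])),R[:2,2].round(4),s['force'].round(1),s['width']*1000,s['grip_force'])
E
python3 - <<'E'
from h import *
d=wgrab('w1.png');print(pose(d['s']))
for k in('white',):
    m=mask(d['pixels'],k);cs,_=cv2.findContours(m,0,1)
    for c in cs:
        if cv2.contourArea(c)>1000: print(cv2.boundingRect(c),rect(wplane(d,c[:,0],.012)))
E
```

```text
t 2.5 p [630.3 167.1 404.4] yaw 25.36 tilt [-0.0007 -0.0003] F [-0.8  0.6 -0.2] w 85.1 g 0.0
(212, 96, 83, 118) (array([635.4, 169.3]), 24.9, array([149.5,  99.8]))
```

View pics/w1.png

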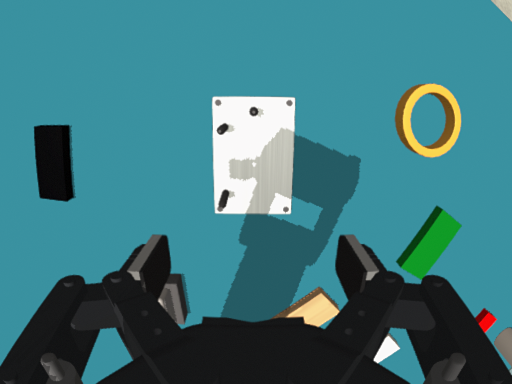

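The plate reads 149.5 x 99.8 mm against 150 x 100, so the measurement holds. The two long-side pins, at about (222,129) and (224,198), are on the left (+y) and the end pin at (253,111) is at +x. So the lay-up centre is (631.8, 167.6) with yaw 24.9°. Next, over the black layer.

Emit:
drive_tool(motion=[0,0,-0.7,-20.5,43.5,0,85,0,0,-0.7,-20.5,43.5,0,85,0,0,-0.7,-20.5,43.5,0,85,0,0,-0.7,-20.5,43.5,0,85,0,0,-0.7,-20.5,43.5,0,85,0,0,-0.7,-20.5,43.5,0,85,0,0,0,0,0,0,85,0,0,0,0,0,0,85,0,0,0,0,0,0,85])

```text
t: 3.45
ee_pos: [0.5082, 0.4272, 0.4049]
eef_rot: [[0.933, 0.36, 0.0], [0.36, -0.933, -0.0], [0.0, 0.0, -1.0]]
force: [1.2, -0.3, -0.1]
width: 0.0853
grip_force: 0.0
```

```bash
cat > look.py <<'E'
import sys
from h import *
k,z,f=sys.argv[1],float(sys.argv[2]),sys.argv[3]
d=wgrab(f);print(pose(d['s']))
m=mask(d['pixels'],k);m[235:]=0
cs,_=cv2.findContours(m,0,1)
for c in cs:
    if cv2.contourArea(c)>800: print(cv2.boundingRect(c),cv2.contourArea(c),rect(wplane(d,c[:,0],z)))
E
python3 look.py black .02 w2.png
```

```text
t 3.5 p [508.2 427.2 404.9] yaw 21.09 tilt [ 0.0003 -0.0003] F [ 1.2 -0.3 -0.1] w 85.3 g 0.0
(225, 130, 45, 73) 2760.5 (array([500.7, 432. ]), 21.2, array([90.2, 54.1]))
```

View pics/w2.png

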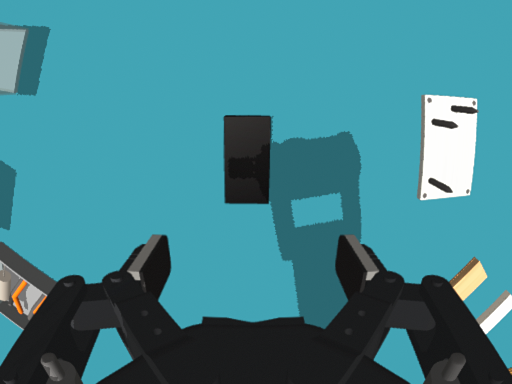

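The black layer fills about (224..271, 115..203), and its glossy top end was cut off by the mask. I'll re-threshold.

```bash
sed -i "s/'black':v<45/'black':(v<90)\&((s<110)|(v<45))/" h.py
python3 - <<'E'
import cv2
p=cv2.imread('pics/w2.png');h=cv2.cvtColor(p,cv2.COLOR_BGR2HSV)
print(h[120,245],h[145,245],h[180,310])
E
python3 look.py black .02 w3.png
```

```text
[15 20 50] [ 0 12 42] [ 94 161 114]
t 3.5 p [508.4 427.1 404.9] yaw 21.06 tilt [ 0.0002 -0.0002] F [0.5 0.1 0.1] w 85.0 g 0.0
(224, 116, 46, 87) 3785.0 (array([508.6, 435.2]), 20.9, array([107.2,  54.7]))
```

Emit:
drive_tool(motion=[0,0,0,0.3,4,-40,85,0,0,0,0,4,-40,85,0,0,0,0,0,-40,85,0,0,0,0,0,0,85,0,0,0,0,0,0,85])

```text
t: 4.05
ee_pos: [0.5086, 0.4359, 0.2849]
eef_rot: [[0.933, 0.36, -0.001], [0.36, -0.933, -0.0], [-0.001, 0.0, -1.0]]
force: [0.1, 0.0, 0.1]
width: 0.0848
grip_force: 0.0
```

```bash
python3 look.py black .02 w4.png
```

```text
t 4.0 p [508.6 435.9 284.9] yaw 21.11 tilt [-0.0007 -0.0004] F [0.1 0.  0.1] w 84.8 g 0.0
(220, 126, 69, 109) 7055.5 (array([516.5, 438.1]), 20.9, array([92.6, 54.6]))
```

Lateral agreement is within 1 mm and the end is consistent with the cut contour. Descend and grip.

Emit:
drive_tool(motion=[0,0,0,0,0,-35,85,0,0,0,0,0,-35,85,0,0,0,0,0,-28,85,0,0,0,0,0,-14,85,0,0,0,0,0,0,85,0,0,0,0,0,0,45,0,0,0,0,0,0,45,0,0,0,0,0,0,45,0,0,0,0,0,0,45,0,0,0,0,0,0,45,0,0,0,0,0,0,45], squeeze=40)

```text
t: 5.2
ee_pos: [0.5091, 0.4374, 0.1757]
eef_rot: [[0.932, 0.362, 0.004], [0.362, -0.932, 0.002], [0.005, -0.001, -1.0]]
force: [-1.3, -0.7, 6.4]
width: 0.0549
grip_force: 44.4
```

Fingertips touched the bench (6 N up). I'll open, raise a little and regrip.

Emit:
drive_tool(motion=[0,0,0,0,0,0,70,0,0,0,0,0,5.5,70,0,0,0,0,0,0,70,0,0,0,0,0,0,45,0,0,0,0,0,0,45,0,0,0,0,0,0,45,0,0,0,0,0,0,45,0,0,0,0,0,0,45], squeeze=45)

```text
t: 6.0
ee_pos: [0.5081, 0.4368, 0.1787]
eef_rot: [[0.932, 0.362, 0.001], [0.362, -0.932, 0.0], [0.001, -0.0, -1.0]]
force: [-1.7, -0.8, 4.8]
width: 0.055
grip_force: 49.4
```

Run:
```python
from h import *
print(pose(r.observe()))
```

```text
t 6.0 p [508.1 436.8 178.7] yaw 21.20 tilt [0.0006 0.0004] F [-1.7 -0.8  4.8] w 55.0 g 49.4
```

Emit:
drive_tool(motion=[0,0,0,0,0,30,45,0,0,0,0,0,45,45,0,0,0,0,0,45,45,0,0,0.4,10,-22,0,45,0,0,0.5,16,-36,0,45,0,0,0.5,18,-39,0,45,0,0,0.5,18,-39,0,45,0,0,0.5,18,-39,0,45,0,0,0.5,18,-39,0,45,0,0,0.4,16,-36,0,45,0,0,0.4,9,-21,0,45,0,0,0,0,0,0,45])

```text
t: 7.2
ee_pos: [0.6316, 0.1627, 0.2969]
eef_rot: [[0.909, 0.417, -0.002], [0.417, -0.909, -0.001], [-0.002, 0.0, -1.0]]
force: [-0.1, -0.2, -0.8]
width: 0.0551
grip_force: 48.7
```

Emit:
drive_tool(motion=[0,0,0,0,0,0,45,0,0,0,0,0,0,45])

```text
t: 7.4
ee_pos: [0.6302, 0.1666, 0.2974]
eef_rot: [[0.907, 0.422, -0.002], [0.422, -0.907, 0.0], [-0.001, -0.001, -1.0]]
force: [0.1, -0.3, -1.8]
width: 0.0546
grip_force: 48.7
```

```bash
cat > held.py <<'E'
import sys
from h import *
f=sys.argv[1]
d=wgrab(f);print(pose(d['s']))
O=np.array([631.8,167.6])+[float(x) for x in sys.argv[2:4]];
print('to go',(np.array([631.1,165.6])-d['s']['ee_pos'][:2]*1000).round(1))
E
python3 held.py w5.png 0 0
```

```text
t 7.4 p [630.2 166.6 297.4] yaw 24.95 tilt [-0.0016  0.0001] F [ 0.1 -0.3 -1.8] w 54.6 g 48.7
to go [ 0.9 -1. ]
```

View pics/w5.png

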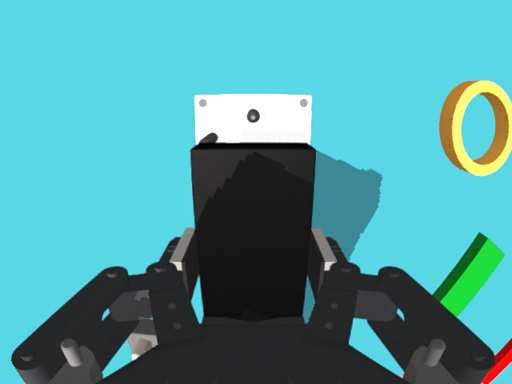

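The held black layer shows its far end at rows 143–150, with the plate and end pin (253,115) beyond it. I'll measure where that end sits relative to the tool.

```bash
cat > held.py <<'E'
import sys
from h import *
# usage: held.py pic TCPz_at_grasp height_of_piece
f=sys.argv[1];g=float(sys.argv[2]);hh=float(sys.argv[3]) if len(sys.argv)>3 else 20
d=wgrab(f);s=d['s'];print(pose(s))
p=d['pixels'].astype(int).sum(2)
for c in(225,240,270,285):
    print(c,p[128:165,c].tolist())
R=s['eef_rot']
def tool(uv,zt): return ((wplane(d,uv,s['ee_pos'][2]-zt/1000)-s['ee_pos'])@R*1000).round(1)[0]
for row in range(136,156,2): print(row,'top',tool((253,row),g-hh)[0],'bot',tool((253,row),g)[0])
m=mask(d['pixels'],'white')[:138];cs,_=cv2.findContours(m,0,1);c=max(cs,key=cv2.contourArea)
P=(wplane(d,c[:,0],.012)-s['ee_pos'])@R*1000
print('plate far end tool x',P[:,0].max().round(1),'y range',P[:,1].min().round(1),P[:,1].max().round(1))
E
python3 held.py w6.png 178.7
```

```text
t 7.5 p [630.3 166.8 297.6] yaw 24.98 tilt [-0.0012  0.0001] F [-0.8 -0.3 -0.6] w 54.7 g 48.7
225 [765, 765, 765, 765, 765, 765, 765, 765, 760, 757, 765, 754, 755, 760, 473, 118, 7, 19, 19, 28, 51, 103, 144, 156, 155, 153, 150, 151, 151, 150, 152, 148, 148, 146, 149, 149, 146]
240 [765, 765, 765, 765, 765, 765, 765, 753, 750, 762, 765, 765, 765, 746, 429, 107, 3, 17, 25, 32, 52, 105, 142, 148, 151, 148, 146, 145, 146, 145, 140, 126, 97, 83, 83, 81, 84]
270 [765, 765, 757, 743, 742, 742, 741, 741, 741, 741, 741, 743, 748, 730, 424, 107, 3, 20, 20, 26, 55, 97, 126, 137, 134, 136, 135, 134, 138, 133, 112, 87, 84, 79, 78, 83, 79]
285 [765, 765, 762, 749, 744, 745, 745, 745, 745, 745, 745, 746, 749, 753, 461, 120, 6, 23, 18, 23, 48, 87, 122, 129, 128, 131, 131, 128, 126, 124, 127, 126, 126, 125, 125, 125, 122]
136 top 59.1 bot 56.8
138 top 58.3 bot 55.8
140 top 57.4 bot 54.8
142 top 56.5 bot 53.8
144 top 55.7 bot 52.8
146 top 54.8 bot 51.8
148 top 53.9 bot 50.8
150 top 53.1 bot 49.7
152 top 52.2 bot 48.7
154 top 51.3 bot 47.7
plate far end tool x 80.6 y range -49.6 50.1
```

Both edges give the piece centre at -1.3 mm along the tool, and the plate end confirms the fixture origin. I'll correct and descend to about 1 mm above the plate.

Emit:
drive_tool(motion=[0,0,0,2,-0.7,0,45,0,0,0,0,0,-30,45,0,0,0,0,0,-20,45,0,0,0,0,0,-15,45,0,0,0,0,0,-15,45,0,0,0,0,0,-12,45,0,0,0,0,0,-8,45,0,0,0,0,0,-4,45,0,0,0,0,0,-1.5,45,0,0,0,0,0,0,45,0,0,0,0,0,0,45])

```text
t: 8.6
ee_pos: [0.6332, 0.165, 0.1934]
eef_rot: [[0.907, 0.421, 0.001], [0.421, -0.907, 0.0], [0.001, 0.0, -1.0]]
force: [0.2, -0.5, -1.6]
width: 0.0546
grip_force: 48.7
```

Emit:
drive_tool(motion=[0,0,0,-0.5,0,-1.2,45,0,0,0,0,0,-0.8,45,0,0,0,0,0,0,45,0,0,0,0,0,0,45])

```text
t: 9.0
ee_pos: [0.6324, 0.165, 0.1907]
eef_rot: [[0.907, 0.421, -0.0], [0.421, -0.907, -0.0], [-0.0, 0.0, -1.0]]
force: [-0.6, 0.2, -2.1]
width: 0.0547
grip_force: 48.7
```

Emit:
drive_tool(motion=[0,0,0,0,0,-0.7,45,0,0,0,0,0,0,45,0,0,0,0,0,0,45])

```text
t: 9.3
ee_pos: [0.6325, 0.165, 0.1907]
eef_rot: [[0.907, 0.421, -0.0], [0.421, -0.907, -0.0], [-0.0, -0.0, -1.0]]
force: [-3.6, -1.1, 4.4]
width: 0.0544
grip_force: 49.5
```

Contact at 4.4 N, so I release, rise and check.

Emit:
drive_tool(motion=[0,0,0,0,0,0.5,62,0,0,0,0,0,0,70,0,0,0,0,0,0,80,0,0,0,0,0,0,85,0,0,0,0,0,15,85,0,0,0,0,0,45,85,0,0,0,0,0,50,85,0,0,0,0,0,50,85,0,0,0,0,0,50,85,0,0,0,0,0,0,85,0,0,0,0,0,0,85])

```text
t: 10.4
ee_pos: [0.6325, 0.165, 0.4036]
eef_rot: [[0.907, 0.421, 0.005], [0.421, -0.907, 0.0], [0.005, 0.002, -1.0]]
force: [-1.0, -0.2, -1.0]
width: 0.085
grip_force: 0.0
```

```bash
cat > chk.py <<'E'
import sys
from h import *
k,z,f=sys.argv[1],float(sys.argv[2]),sys.argv[3]
d=wgrab(f);print(pose(d['s']))
m=mask(d['pixels'],k);m[235:]=0
m=cv2.morphologyEx(m,cv2.MORPH_OPEN,np.ones((9,9)))
cs,_=cv2.findContours(m,0,1);O=np.array([631.8,167.6])
for c in cs:
    if cv2.contourArea(c)>800:
        a=rect(wplane(d,c[:,0],z));e=a[0]-O;y=np.radians(24.9)
        print(cv2.boundingRect(c),a,'off fixture',(e@[np.cos(y),np.sin(y)]).round(1),(e@[-np.sin(y),np.cos(y)]).round(1))
E
python3 chk.py black .032 w7.png; python3 look.py white .012 w8.png
```

```text
t 10.4 p [632.5 165.  403.6] yaw 24.90 tilt [0.0049 0.0004] F [-1.  -0.2 -1. ] w 85.0 g 0.0
(229, 121, 47, 90) (array([632.2, 164.4]), 24.9, array([107.5,  54.3])) off fixture -1.0 -3.1
t 10.4 p [632.1 165.  401. ] yaw 24.90 tilt [0.0005 0.0001] F [-0.  -0.2 -1.2] w 85.2 g 0.0
(209, 97, 84, 119) 9375.0 (array([635.4, 169.3]), 25.0, array([149.1, 100. ]))
```

View pics/w7.png

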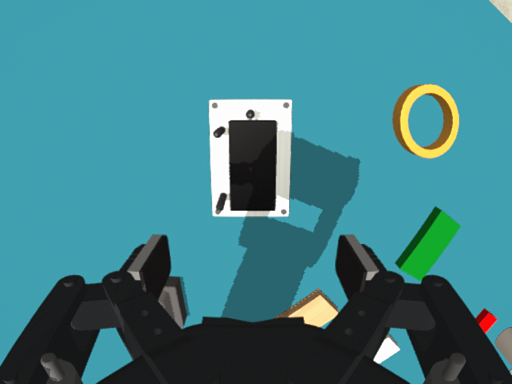

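Black lies at (-1.0, -3.1) mm in the fixture, square to it. In the picture it sits at (253,166), clear of the pins. Next, the white layer.

Emit:
drive_tool(motion=[0,0,-4.8,-20,-30,0,85,0,0,-4.8,-24,-36,0,85,0,0,-4.8,-25,-37,0,85,0,0,-4.8,-25,-37,0,85,0,0,-4.8,-25,-37,0,85,0,0,-4.8,-25,-37,0,85,0,0,-4.8,-25,-37,0,85,0,0,-4.8,-25,-37,0,85,0,0,-4.8,-25,-36,0,85,0,0,-4.8,-20,-30,0,85,0,0,0,0,0,0,85,0,0,0,0,0,0,85])

```text
t: 11.7
ee_pos: [0.3929, -0.1893, 0.3989]
eef_rot: [[0.919, -0.394, -0.002], [-0.394, -0.919, 0.002], [-0.003, -0.001, -1.0]]
force: [-0.4, 0.0, -0.3]
width: 0.0848
grip_force: 0.0
```

```bash
python3 look.py white .02 w9.png
```

```text
t 11.7 p [ 392.9 -189.3  398.9] yaw -23.19 tilt [-0.0021  0.0024] F [-0.4  0.  -0.3] w 84.8 g 0.0
(229, 116, 49, 90) 4076.5 (array([ 393.7, -188.7]), -23.0, array([109.5,  56.6]))
```

White measures 109.5 x 56.6 at the expected place. Descend and grip.

Emit:
drive_tool(motion=[0,0,0,0.8,0.6,-45,85,0,0,0,0,0,-48,85,0,0,0,0,0,-48,85,0,0,0,0,0,-45,85,0,0,0,0,0,-24,85,0,0,0,0,0,-9,85,0,0,0,0,0,0,85,0,0,0,0,0,0,45,0,0,0,0,0,0,45,0,0,0,0,0,0,45,0,0,0,0,0,0,45,0,0,0,0,0,0,45])

```text
t: 12.95
ee_pos: [0.3951, -0.1891, 0.1836]
eef_rot: [[0.92, -0.392, 0.003], [-0.392, -0.92, -0.002], [0.004, 0.001, -1.0]]
force: [-0.3, 1.9, 6.3]
width: 0.0545
grip_force: 47.3
```

Gripped too high (183.6). Reopen, lower and regrip.

Emit:
drive_tool(motion=[0,0,0,0,0,0,70,0,0,0,0,0,-4,75,0,0,0,0,0,0,75,0,0,0,0,0,0,45,0,0,0,0,0,0,45,0,0,0,0,0,0,45,0,0,0,0,0,0,45,0,0,0,0,0,0,45])

```text
t: 13.75
ee_pos: [0.3943, -0.1885, 0.1777]
eef_rot: [[0.92, -0.392, 0.0], [-0.392, -0.92, -0.0], [0.0, 0.0, -1.0]]
force: [-0.9, 0.0, 3.9]
width: 0.0548
grip_force: 48.3
```

Emit:
drive_tool(motion=[0,0,0,0,0,35,45,0,0,0,0,0,45,45,0,0,4.8,18,27,15,45,0,0,4.8,24,36,15,45,0,0,4.8,25,38,10,45,0,0,4.8,26,38,0,45,0,0,4.8,26,38,0,45,0,0,4.8,26,38,0,45,0,0,4.8,26,38,0,45,0,0,4.8,25,38,0,45,0,0,4.8,24,36,0,45,0,0,4.8,18,27,0,45])

```text
t: 14.95
ee_pos: [0.6327, 0.1679, 0.2963]
eef_rot: [[0.905, 0.425, -0.001], [0.425, -0.905, 0.0], [-0.001, -0.001, -1.0]]
force: [0.0, 0.1, -1.2]
width: 0.0549
grip_force: 49.0
```

Emit:
drive_tool(motion=[0,0,0,0,0,0,45,0,0,0,0,0,0,45,0,0,0,0,0,0,45])

```text
t: 15.25
ee_pos: [0.6316, 0.1648, 0.2966]
eef_rot: [[0.908, 0.42, -0.002], [0.42, -0.908, -0.0], [-0.002, -0.0, -1.0]]
force: [-0.6, -0.4, -1.9]
width: 0.0544
grip_force: 49.0
```

```bash
cat > held.py <<'E'
import sys
from h import *
# usage: held.py kind pic TCPz_at_grasp height
k,f=sys.argv[1:3];g=float(sys.argv[3]);hh=float(sys.argv[4]) if len(sys.argv)>4 else 20
d=wgrab(f);s=d['s'];print(pose(s));R=s['eef_rot']
def tool(uv,zt): return ((wplane(d,uv,s['ee_pos'][2]-zt/1000)-s['ee_pos'])@R*1000).round(1)[0]
p=cv2.cvtColor(d['pixels'],cv2.COLOR_BGR2GRAY).astype(int)
for c in(228,240,268,282):
    col=p[110:175,c];gr=np.diff(col);i=np.argsort(-abs(gr))[:6]
    print(c,[(int(110+a+1),int(gr[a]),float(tool((c,110+a+.5),g-hh)[0]),float(tool((c,110+a+.5),g)[0])) for a in sorted(i)])
O=np.array([631.8,167.6]);e=s['ee_pos'][:2]*1000-O;y=np.radians(24.9)
print('tool in fixture',(e@[np.cos(y),np.sin(y)]).round(1),(e@[-np.sin(y),np.cos(y)]).round(1))
E
python3 held.py white w10.png 177.7
```

```text
t 15.2 p [631.6 164.8 296.6] yaw 24.83 tilt [-0.0019 -0.0004] F [-0.6 -0.4 -1.9] w 54.4 g 49.0
228 [(123, -41, 65.1, 63.6), (124, -132, 64.6, 63.2), (125, -68, 64.2, 62.7), (140, 50, 57.8, 55.2), (145, 62, 55.6, 52.7), (146, 64, 55.2, 52.2)]
240 [(123, -58, 65.0, 63.6), (124, -125, 64.6, 63.1), (125, -59, 64.2, 62.6), (140, 50, 57.8, 55.2), (145, 70, 55.6, 52.7), (146, 54, 55.2, 52.2)]
268 [(123, -55, 65.1, 63.6), (124, -126, 64.6, 63.1), (125, -60, 64.2, 62.6), (140, 51, 57.8, 55.2), (145, 72, 55.6, 52.7), (146, 55, 55.2, 52.2)]
282 [(123, -31, 65.1, 63.7), (124, -137, 64.7, 63.2), (125, -71, 64.3, 62.7), (140, 62, 57.8, 55.3), (145, 62, 55.7, 52.8), (146, 67, 55.3, 52.3)]
tool in fixture -1.4 -2.4
```

View pics/w10.png

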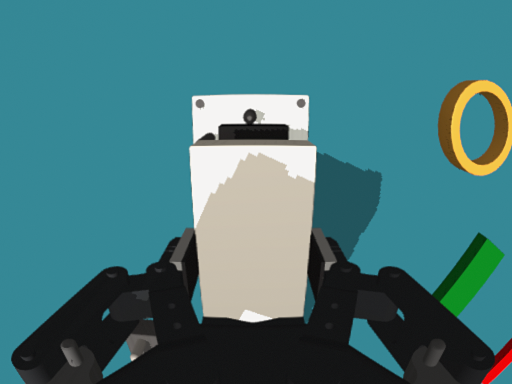

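White is centred in the grip (+0.3 mm), and in the fixture it is at (-1.1, -2.4). In the picture its far end at rows 140–145 is clear of the end pin (250,117). No correction is needed, so I descend.

Emit:
drive_tool(motion=[0,0,0,0,0,-20,45,0,0,0,0,0,-20,45,0,0,0,0,0,-15,45,0,0,0,0,0,-12,45,0,0,0,0,0,-10,45,0,0,0,0,0,-5,45,0,0,0,0,0,-2,45,0,0,0,0,0,0,45,0,0,0,0,0,0,45])

```text
t: 16.2
ee_pos: [0.6326, 0.1656, 0.2143]
eef_rot: [[0.907, 0.421, 0.001], [0.421, -0.907, 0.0], [0.001, 0.0, -1.0]]
force: [-1.2, -0.5, -1.0]
width: 0.0551
grip_force: 49.0
```

Emit:
drive_tool(motion=[0,0,0,0,0,-1.5,45,0,0,0,0,0,-1,45,0,0,0,0,0,0,45,0,0,0,0,0,-0.8,45,0,0,0,0,0,0,45,0,0,0,0,0,0,45])

```text
t: 16.8
ee_pos: [0.6322, 0.1656, 0.2102]
eef_rot: [[0.907, 0.421, -0.0], [0.421, -0.907, 0.0], [-0.0, -0.0, -1.0]]
force: [-0.1, 0.2, -1.6]
width: 0.0551
grip_force: 49.0
```

Emit:
drive_tool(motion=[0,0,0,0,0,-0.7,45,0,0,0,0,0,0,45,0,0,0,0,0,0,45])

```text
t: 17.1
ee_pos: [0.6323, 0.1656, 0.2098]
eef_rot: [[0.907, 0.421, 0.0], [0.421, -0.907, 0.0], [0.0, 0.0, -1.0]]
force: [-1.6, 0.1, 0.7]
width: 0.0548
grip_force: 49.2
```

Force has risen by 2 N, which means contact. Release, rise and check.

Emit:
drive_tool(motion=[0,0,0,0,0,0,62,0,0,0,0,0,0,70,0,0,0,0,0,0,80,0,0,0,0,0,0,85,0,0,0,0,0,15,85,0,0,0,0,0,45,85,0,0,0,0,0,45,85,0,0,0,0,0,45,85,0,0,0,0,0,40,85,0,0,0,0,0,0,85,0,0,0,0,0,0,85])

```text
t: 18.2
ee_pos: [0.6322, 0.1656, 0.402]
eef_rot: [[0.907, 0.421, 0.004], [0.421, -0.907, 0.0], [0.004, 0.001, -1.0]]
force: [0.1, 0.2, -0.5]
width: 0.0845
grip_force: 0.0
```

```bash
python3 chk.py white .052 w11.png
```

```text
t 18.2 p [632.2 165.6 402. ] yaw 24.90 tilt [0.0039 0.0003] F [ 0.1  0.2 -0.5] w 84.5 g 0.0
(210, 99, 83, 118) (array([642.4, 172.1]), 24.9, array([132.1,  88.8])) off fixture 11.5 -0.4
```

View pics/w11.png

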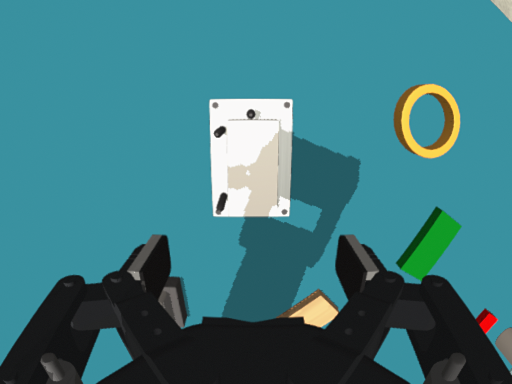

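White is square at about (253,164) and clear of the pins. Next, red.

Emit:
drive_tool(motion=[0,0,-2,-6,-30,0,85,0,0,-2.4,-9,-44,0,85,0,0,-2.4,-9.5,-45,0,85,0,0,-2.4,-9.5,-45,0,85,0,0,-2.4,-9.5,-45,0,85,0,0,-2.4,-9.5,-45,0,85,0,0,-2.4,-9.5,-45,0,85,0,0,-2.4,-9.5,-45,0,85,0,0,-2.4,-9.5,-45,0,85,0,0,-2.4,-9.5,-45,0,85,0,0,-2.4,-9.5,-45,0,85,0,0,-2.4,-9.5,-45,0,85])

```text
t: 19.45
ee_pos: [0.5211, -0.3599, 0.3972]
eef_rot: [[0.998, -0.063, -0.003], [-0.063, -0.998, 0.003], [-0.003, -0.003, -1.0]]
force: [0.5, -0.5, 0.0]
width: 0.0849
grip_force: 0.0
```

Emit:
drive_tool(motion=[0,0,-2.4,-9,-43,0,85,0,0,-2.1,-6,-30,0,85,0,0,0,0,0,0,85,0,0,0,0,0,0,85])

```text
t: 19.85
ee_pos: [0.5067, -0.4315, 0.3972]
eef_rot: [[0.99, -0.14, -0.002], [-0.14, -0.99, 0.003], [-0.003, -0.003, -1.0]]
force: [0.3, -0.4, -0.1]
width: 0.0853
grip_force: 0.0
```

```bash
python3 look.py red .02 w12.png
```

```text
t 19.9 p [ 506.7 -431.5  397.2] yaw -8.05 tilt [-0.0023  0.0033] F [ 0.3 -0.4 -0.1] w 85.3 g 0.0
(231, 116, 48, 90) 4058.5 (array([ 508. , -431.6]), -7.9, array([108.8,  55.5]))
```

Emit:
drive_tool(motion=[0,0,0,1.3,0,-45,85,0,0,0,0,0,-48,85,0,0,0,0,0,-48,85,0,0,0,0,0,-45,85,0,0,0,0,0,-25,85,0,0,0,0,0,-10,85,0,0,0,0,0,0,85,0,0,0,0,0,0,45,0,0,0,0,0,0,45,0,0,0,0,0,0,45,0,0,0,0,0,0,45,0,0,0,0,0,0,45])

```text
t: 21.1
ee_pos: [0.5094, -0.4323, 0.1814]
eef_rot: [[0.99, -0.139, 0.003], [-0.139, -0.99, -0.003], [0.004, 0.003, -1.0]]
force: [0.5, 0.9, 6.7]
width: 0.0547
grip_force: 48.9
```

Same as before: regrip a little lower, without the pull.

Emit:
drive_tool(motion=[0,0,0,0,0,0,70,0,0,0,0,0,-1,75,0,0,0,0,0,0,75,0,0,0,0,0,0,45,0,0,0,0,0,0,45,0,0,0,0,0,0,45,0,0,0,0,0,0,45,0,0,0,0,0,0,45])

```text
t: 21.9
ee_pos: [0.5085, -0.4315, 0.1776]
eef_rot: [[0.99, -0.139, 0.0], [-0.139, -0.99, -0.0], [0.0, 0.0, -1.0]]
force: [0.0, -1.0, 1.0]
width: 0.0546
grip_force: 49.7
```

Emit:
drive_tool(motion=[0,0,0,0,0,35,45,0,0,0,0,0,45,45,0,0,2,6,30,30,45,0,0,2.4,9,44,20,45,0,0,2.4,9.5,45,0,45,0,0,2.4,9.5,45,0,45,0,0,2.4,9.5,45,0,45,0,0,2.4,9.5,45,0,45,0,0,2.4,9.5,45,0,45,0,0,2.4,9.5,45,0,45,0,0,2.4,9.5,45,0,45,0,0,2.4,9.5,45,0,45])

```text
t: 23.1
ee_pos: [0.5992, 0.0046, 0.3069]
eef_rot: [[0.963, 0.271, -0.001], [0.271, -0.963, 0.0], [-0.001, -0.001, -1.0]]
force: [0.2, -0.1, -1.9]
width: 0.0548
grip_force: 49.5
```

Emit:
drive_tool(motion=[0,0,2.4,9.5,45,0,45,0,0,2.4,9.5,45,0,45,0,0,2.4,8,43,0,45,0,0,2.2,5,30,0,45,0,0,0,0,0,0,45,0,0,0,0,0,0,45,0,0,0,0,0,0,45])

```text
t: 23.8
ee_pos: [0.6313, 0.1648, 0.3069]
eef_rot: [[0.907, 0.422, -0.001], [0.422, -0.907, -0.0], [-0.001, -0.0, -1.0]]
force: [-0.3, -0.4, -1.4]
width: 0.0548
grip_force: 49.5
```

```bash
python3 held.py red w13.png 177.6
```

```text
t 23.8 p [631.3 164.8 306.9] yaw 24.94 tilt [-0.0011 -0.0004] F [-0.3 -0.4 -1.4] w 54.8 g 49.5
228 [(123, -78, 65.1, 63.6), (124, 65, 64.6, 63.2), (125, 22, 64.2, 62.7), (142, -141, 56.9, 54.2), (143, -82, 56.5, 53.7), (148, 31, 54.3, 51.2)]
240 [(122, -34, 65.5, 64.1), (123, -60, 65.0, 63.6), (124, 82, 64.6, 63.1), (142, -130, 56.9, 54.2), (143, -49, 56.5, 53.7), (148, 27, 54.3, 51.2)]
268 [(122, -45, 65.5, 64.1), (123, -53, 65.1, 63.6), (124, 87, 64.6, 63.1), (142, -129, 56.9, 54.2), (143, -52, 56.5, 53.7), (148, 26, 54.3, 51.2)]
282 [(123, -77, 65.1, 63.7), (124, 71, 64.7, 63.2), (125, 24, 64.3, 62.7), (142, -136, 57.0, 54.3), (143, -56, 56.6, 53.8), (148, 27, 54.4, 51.3)]
tool in fixture -1.7 -2.4
```

Emit:
drive_tool(motion=[0,0,0,0.9,0.4,-20,45,0,0,0,0,0,-20,45,0,0,0,0,0,-15,45,0,0,0,0,0,-10,45,0,0,0,0,0,-6,45,0,0,0,0,0,-3,45,0,0,0,0,0,-1.5,45,0,0,0,0,0,-1,45,0,0,0,0,0,0,45,0,0,0,0,0,0,45,0,0,0,0,0,0,45])

```text
t: 24.95
ee_pos: [0.6325, 0.166, 0.2314]
eef_rot: [[0.906, 0.423, 0.001], [0.423, -0.906, 0.0], [0.001, 0.0, -1.0]]
force: [0.1, 0.5, -1.4]
width: 0.0551
grip_force: 49.5
```

Emit:
drive_tool(motion=[0,0,0,0,0,-1,45,0,0,0,0,0,-0.4,45,0,0,0,0,0,0,45,0,0,0,0,0,0,45])

```text
t: 25.35
ee_pos: [0.6324, 0.166, 0.2296]
eef_rot: [[0.906, 0.423, -0.0], [0.423, -0.906, -0.0], [-0.0, 0.0, -1.0]]
force: [-0.0, 1.0, -0.6]
width: 0.0545
grip_force: 49.5
```

Emit:
drive_tool(motion=[0,0,0,0,0,-0.5,45,0,0,0,0,0,0,45,0,0,0,0,0,0,62,0,0,0,0,0,0,70,0,0,0,0,0,0,80,0,0,0,0,0,0,85,0,0,0,0,0,15,85,0,0,0,0,0,45,85,0,0,0,0,0,50,85,0,0,0,0,0,50,85,0,0,0,0,0,10,85,0,0,0,0,0,0,85])

```text
t: 26.55
ee_pos: [0.6328, 0.1661, 0.4036]
eef_rot: [[0.906, 0.423, 0.007], [0.423, -0.906, 0.001], [0.007, 0.003, -1.0]]
force: [0.3, 0.2, -1.1]
width: 0.0852
grip_force: 0.0
```

```bash
python3 chk.py red .072 w14.png
```

```text
t 26.6 p [632.8 166.1 403.6] yaw 25.00 tilt [0.0073 0.0006] F [ 0.3  0.2 -1.1] w 85.2 g 0.0
(225, 123, 54, 102) (array([632.6, 166. ]), 24.7, array([109.7,  54.8])) off fixture 0.1 -1.8
```

Red is at (0.1, -1.8), square, and its size matches the 72 mm top height. Next, the pad.

Emit:
drive_tool(motion=[0,0,-6,-24.8,-22.8,0,85,0,0,-6,-24.8,-22.8,0,85,0,0,-6,-24.8,-22.8,0,85,0,0,-6,-24.8,-22.8,0,85,0,0,-6,-24.8,-22.8,0,85,0,0,-6,-24.8,-22.8,0,85,0,0,-6,-24.8,-22.8,0,85,0,0,-6,-24.8,-22.8,0,85,0,0,0,0,0,0,85,0,0,0,0,0,0,85,0,0,0,0,0,0,85])

```text
t: 27.7
ee_pos: [0.4342, -0.0161, 0.3981]
eef_rot: [[0.921, -0.39, -0.002], [-0.39, -0.921, 0.001], [-0.002, -0.0, -1.0]]
force: [0.3, -0.2, 0.9]
width: 0.0851
grip_force: 0.0
```

```bash
python3 look.py pad .018 w15.png
```

```text
t 27.7 p [434.2 -16.1 398.1] yaw -22.94 tilt [-0.0017  0.0008] F [ 0.3 -0.2  0.9] w 85.1 g 0.0
(228, 117, 48, 89) 3984.0 (array([435.4, -13.5]), -23.2, array([108.8,  55.6]))
```

View pics/w15.png

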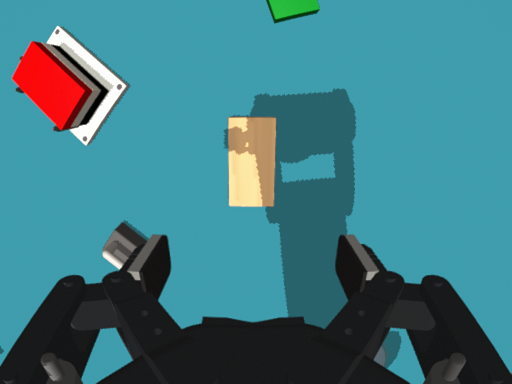

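The pad is cleanly segmented at (252,162), 108.8 x 55.6, and the red/white/black stack at the upper left looks aligned. Grip the pad.

Emit:
drive_tool(motion=[0,0,0,1.2,2.6,-45,85,0,0,0,0,0,-48,85,0,0,0,0,0,-48,85,0,0,0,0,0,-45,85,0,0,0,0,0,-26,85,0,0,0,0,0,-10,85,0,0,0,0,0,0,85,0,0,0,0,0,0,85,0,0,0,0,0,0,45,0,0,0,0,0,0,45,0,0,0,0,0,0,45,0,0,0,0,0,0,45], squeeze=35)

```text
t: 28.95
ee_pos: [0.4361, -0.014, 0.1787]
eef_rot: [[0.92, -0.391, 0.003], [-0.391, -0.92, -0.001], [0.003, -0.0, -1.0]]
force: [-1.1, 1.3, 5.9]
width: 0.0547
grip_force: 36.9
```

Emit:
drive_tool(motion=[0,0,0,0,0,0,45,0,0,0,0,0,0,70,0,0,0,0,0,-0.5,75,0,0,0,0,0,0,75,0,0,0,0,0,0,45,0,0,0,0,0,0,45,0,0,0,0,0,0,45,0,0,0,0,0,0,45,0,0,0,0,0,0,45])

```text
t: 29.85
ee_pos: [0.4353, -0.0139, 0.1768]
eef_rot: [[0.92, -0.391, 0.0], [-0.391, -0.92, -0.0], [0.0, -0.0, -1.0]]
force: [-0.5, 0.8, 4.0]
width: 0.0553
grip_force: 37.5
```

Emit:
drive_tool(motion=[0,0,0,0,0,35,45,0,0,0,0,0,45,45,0,0,0,0,0,45,45,0,0,6,18,16,15,45,0,0,6,26,24,0,45,0,0,6,27,25,0,45,0,0,6,27,25,0,45,0,0,6,27,25,0,45,0,0,6,27,25,0,45,0,0,6,26,24,0,45,0,0,5.9,19,16,0,45,0,0,0,0,0,0,45])

```text
t: 31.05
ee_pos: [0.6334, 0.1679, 0.3157]
eef_rot: [[0.906, 0.424, 0.0], [0.424, -0.906, 0.0], [0.0, -0.0, -1.0]]
force: [-0.4, 0.2, -0.9]
width: 0.0553
grip_force: 38.0
```

Emit:
drive_tool(motion=[0,0,0,0,0,0,45,0,0,0,0,0,0,45])

```text
t: 31.25
ee_pos: [0.6315, 0.1657, 0.3158]
eef_rot: [[0.908, 0.42, -0.002], [0.42, -0.908, -0.0], [-0.002, -0.0, -1.0]]
force: [-0.5, -0.1, -0.5]
width: 0.0549
grip_force: 38.0
```

```bash
python3 held.py pad w16.png 176.8 18
```

```text
t 31.2 p [631.5 165.7 315.8] yaw 24.83 tilt [-0.0017 -0.0003] F [-0.5 -0.1 -0.5] w 54.9 g 38.0
228 [(122, -40, 65.4, 64.2), (123, -62, 65.0, 63.7), (124, 82, 64.6, 63.2), (126, -120, 63.7, 62.2), (146, 55, 55.0, 52.3), (147, 52, 54.6, 51.8)]
240 [(123, -73, 65.0, 63.7), (124, 101, 64.5, 63.2), (125, -60, 64.1, 62.7), (126, -108, 63.7, 62.2), (146, 57, 55.0, 52.3), (147, 49, 54.6, 51.8)]
268 [(122, -79, 65.4, 64.2), (123, -49, 65.0, 63.7), (124, 78, 64.5, 63.2), (126, -82, 63.7, 62.2), (146, 59, 55.0, 52.3), (147, 49, 54.6, 51.8)]
282 [(123, -93, 65.0, 63.8), (124, 47, 64.6, 63.3), (126, -95, 63.8, 62.3), (146, 52, 55.1, 52.4), (147, 58, 54.6, 51.9), (165, -41, 46.7, 42.8)]
tool in fixture -1.0 -1.7
```

View pics/w16.png

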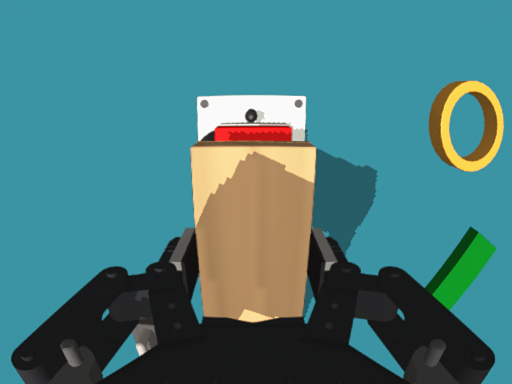

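The pad is centred in the grip (-0.2 mm), level and over the stack. Descend.

Emit:
drive_tool(motion=[0,0,0,0,0,-20,45,0,0,0,0,0,-18,45,0,0,0,0,0,-13,45,0,0,0,0,0,-8,45,0,0,0,0,0,-4,45,0,0,0,0,0,-2,45,0,0,0,0,0,-1,45,0,0,0,0,0,0,45,0,0,0,0,0,0,45,0,0,0,0,0,0,45])

```text
t: 32.3
ee_pos: [0.6323, 0.1662, 0.2511]
eef_rot: [[0.907, 0.421, 0.001], [0.421, -0.907, 0.0], [0.001, 0.0, -1.0]]
force: [-0.1, -0.3, -0.7]
width: 0.055
grip_force: 38.0
```

Emit:
drive_tool(motion=[0,0,0,0,0,-0.8,45,0,0,0,0,0,-0.6,45,0,0,0,0,0,0,45,0,0,0,0,0,0,45])

```text
t: 32.7
ee_pos: [0.6322, 0.1662, 0.2491]
eef_rot: [[0.907, 0.421, -0.0], [0.421, -0.907, -0.0], [-0.0, -0.0, -1.0]]
force: [0.5, 0.3, -0.6]
width: 0.0551
grip_force: 38.0
```

Emit:
drive_tool(motion=[0,0,0,0,0,-0.6,45,0,0,0,0,0,0,45,0,0,0,0,0,0,62,0,0,0,0,0,0,70,0,0,0,0,0,0,80,0,0,0,0,0,0,85,0,0,0,0,0,15,85,0,0,0,0,0,40,85,0,0,0,0,0,45,85,0,0,0,0,0,45,85,0,0,0,0,0,10,85,0,0,0,0,0,0,85])

```text
t: 33.9
ee_pos: [0.6326, 0.1663, 0.4078]
eef_rot: [[0.907, 0.421, 0.007], [0.421, -0.907, 0.001], [0.006, 0.002, -1.0]]
force: [0.2, -0.4, -0.3]
width: 0.085
grip_force: 0.0
```

```bash
python3 chk.py pad .09 w17.png
```

```text
t 33.9 p [632.6 166.3 407.8] yaw 24.90 tilt [0.0067 0.0006] F [ 0.2 -0.4 -0.3] w 85.0 g 0.0
(223, 123, 58, 106) (array([633.2, 166.6]), 25.0, array([109. ,  55.6])) off fixture 0.8 -1.5
```

The pad is at (0.8, -1.5), square, with the right apparent size. Next, the weight.

Emit:
drive_tool(motion=[0,0,0.3,-30,3,0,85,0,0,0.3,-41,4,0,85,0,0,0.3,-43,4,0,85,0,0,0.3,-43,4,0,85,0,0,0.3,-41,4,0,85,0,0,0.3,-32,3,0,85,0,0,0,-20,1,0,85,0,0,0,0,0,0,85,0,0,0,0,0,0,85,0,0,0,0,0,0,85])

```text
t: 34.95
ee_pos: [0.3829, 0.189, 0.4029]
eef_rot: [[0.894, 0.449, -0.001], [0.449, -0.894, -0.0], [-0.001, -0.0, -1.0]]
force: [0.7, -0.0, 0.4]
width: 0.0849
grip_force: 0.0
```

```bash
python3 look.py weight .03 w18.png
```

```text
t 35.0 p [382.9 189.  402.9] yaw 26.67 tilt [-0.0013 -0.0003] F [ 0.7 -0.   0.4] w 84.9 g 0.0
(231, 128, 38, 70) 2380.5 (array([382.3, 192.9]), 26.7, array([83.1, 43.4]))
(327, 0, 66, 47) 814.0 (array([585.4, 153.1]), 82.0, array([79.2, 47.2]))
```

View pics/w18.png

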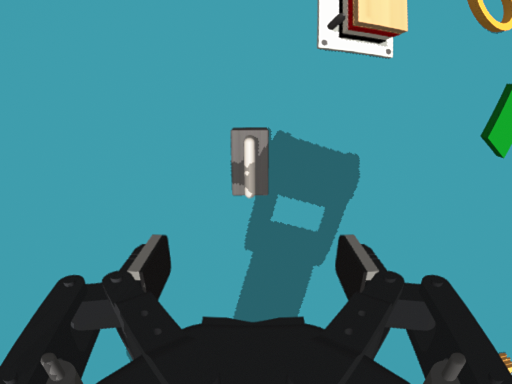

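The weight's block is at columns 231–269 and rows 128–195, its bar centred on column 250. Correcting for the bar's overhang, its centre is (383.8, 193.7). Descend and grip the bar.

Emit:
drive_tool(motion=[0,0,0,0.9,4.7,-40,85,0,0,0,0,0,-45,85,0,0,0,0,0,-45,85,0,0,0,0,0,-35,85,0,0,0,0,0,-20,85,0,0,0,0,0,-8,85,0,0,0,0,0,0,85,0,0,0,0,0,0,60,0,0,0,0,0,0,40,0,0,0,0,0,0,25,0,0,0,0,0,0,18,0,0,0,0,0,0,18], squeeze=90)

```text
t: 36.2
ee_pos: [0.3832, 0.1939, 0.2111]
eef_rot: [[0.893, 0.449, 0.001], [0.449, -0.893, 0.0], [0.001, 0.0, -1.0]]
force: [0.2, 0.1, -0.0]
width: 0.0178
grip_force: 0.0
```

Emit:
drive_tool(motion=[0,0,0,0,0,0,14,0,0,0,0,0,0,5,0,0,0,0,0,0,5,0,0,0,0,0,0,5,0,0,0,0,0,0,5,0,0,0,0,0,0,5])

```text
t: 36.8
ee_pos: [0.3833, 0.1938, 0.2109]
eef_rot: [[0.893, 0.45, 0.0], [0.45, -0.893, -0.001], [-0.0, 0.001, -1.0]]
force: [-1.9, -2.5, 5.5]
width: 0.009
grip_force: 88.0
```

Emit:
drive_tool(motion=[0,0,0,0,0,4,5,0,0,0,0,0,6,5,0,0,0,0,0,0,5,0,0,0,0,0,0,5])

```text
t: 37.2
ee_pos: [0.3828, 0.1939, 0.2203]
eef_rot: [[0.893, 0.449, -0.001], [0.449, -0.893, 0.0], [-0.0, -0.0, -1.0]]
force: [-0.3, -0.1, -7.0]
width: 0.0092
grip_force: 87.9
```

Run:
```python
from h import *
print(pose(r.observe()),r.observe()['moment']);grab('wrist','w19.png')
```

```text
t 37.2 p [382.8 193.9 220.3] yaw 26.69 tilt [-0.0005  0.    ] F [-0.3 -0.1 -7. ] w 9.2 g 87.9 [ 0.05961314 -0.02655371 -0.01980468]
```

View pics/w19.png

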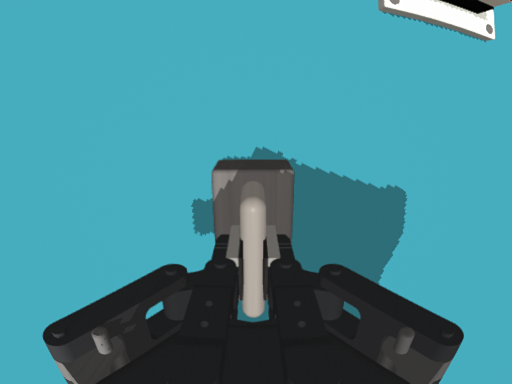

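The weight hangs level at 7.0 N, gripped on the bar. The block's far end at rows 160–171 puts its centre at -1.7 mm along the tool. Carry it over.

Emit:
drive_tool(motion=[0,0,0,0,0,20,5,0,0,0,0,0,35,5,0,0,0,0,0,40,5,0,0,0,5,0,30,5,0,0,-0.2,20,-2,5,5,0,0,-0.2,30,-3,0,5,0,0,-0.3,38,-4,0,5,0,0,-0.3,40,-4,0,5,0,0,-0.3,40,-5,0,5,0,0,-0.3,38,-4,0,5,0,0,-0.2,25,-3,0,5,0,0,0,12,-2,0,5])

```text
t: 38.45
ee_pos: [0.6329, 0.1662, 0.3491]
eef_rot: [[0.908, 0.42, -0.001], [0.42, -0.908, -0.0], [-0.001, -0.0, -1.0]]
force: [-0.5, -0.5, -6.3]
width: 0.0092
grip_force: 88.4
```

Emit:
drive_tool(motion=[0,0,0,3,0,0,5,0,0,0,0,0,0,5,0,0,0,0,0,0,5])

```text
t: 38.75
ee_pos: [0.6333, 0.1671, 0.3498]
eef_rot: [[0.907, 0.421, -0.002], [0.421, -0.907, 0.0], [-0.002, -0.001, -1.0]]
force: [0.4, -0.0, -6.4]
width: 0.0091
grip_force: 88.4
```

Run:
```python
from h import *
s=r.observe();print(pose(s),'to go',(np.array([634,167])-s['ee_pos'][:2]*1000).round(1));d=wgrab('w20.png')
p=cv2.cvtColor(d['pixels'],cv2.COLOR_BGR2GRAY).astype(int)
for c in (228,280): print(c,p[120:185,c].tolist())
```

```text
t 38.8 p [633.3 167.1 349.8] yaw 24.92 tilt [-0.0019  0.    ] F [ 0.4 -0.  -6.4] w 9.1 g 88.4 to go [ 0.7 -0.1]
228 [254, 254, 226, 176, 159, 108, 95, 114, 205, 229, 229, 228, 228, 228, 228, 228, 228, 228, 228, 228, 228, 228, 228, 228, 228, 227, 227, 227, 227, 227, 227, 227, 227, 227, 227, 227, 227, 228, 229, 185, 69, 41, 46, 46, 48, 48, 47, 48, 47, 63, 89, 104, 113, 120, 124, 124, 123, 121, 105, 94, 83, 76, 76, 76, 76]
280 [255, 252, 187, 171, 163, 89, 101, 112, 197, 229, 230, 229, 229, 229, 229, 229, 230, 229, 182, 155, 155, 155, 156, 156, 156, 156, 156, 156, 156, 156, 155, 156, 156, 156, 155, 155, 155, 156, 155, 119, 53, 43, 45, 45, 46, 46, 46, 46, 45, 54, 67, 74, 77, 80, 82, 82, 81, 82, 81, 81, 81, 81, 81, 81, 81]
```

View pics/w20.png

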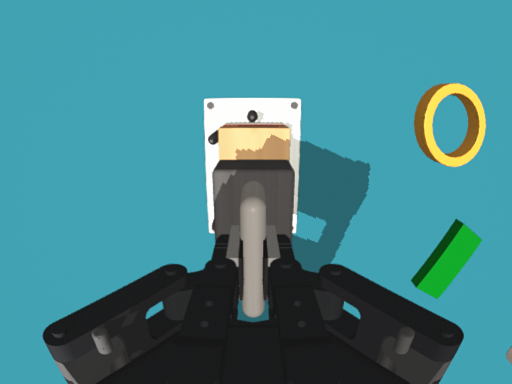

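The weight is still level, with its end at row 160, and over the pad. Descend.

Emit:
drive_tool(motion=[0,0,0,0.5,0,-12,5,0,0,0,0,0,-13,5,0,0,0,0,0,-10,5,0,0,0,0,0,-6,5,0,0,0,0,0,-4,5,0,0,0,0,0,-2,5,0,0,0,0,0,0,5,0,0,0,0,0,0,5,0,0,0,0,0,0,5])

```text
t: 39.7
ee_pos: [0.6348, 0.1669, 0.3042]
eef_rot: [[0.907, 0.421, 0.001], [0.421, -0.907, 0.0], [0.001, 0.0, -1.0]]
force: [0.7, -0.0, -7.3]
width: 0.009
grip_force: 88.6
```

Emit:
drive_tool(motion=[0,0,0,0,0,-0.8,5,0,0,0,0,0,0,5,0,0,0,0,0,0,5])

```text
t: 40.0
ee_pos: [0.6346, 0.1669, 0.3028]
eef_rot: [[0.907, 0.421, 0.0], [0.421, -0.907, 0.0], [0.0, -0.0, -1.0]]
force: [0.2, -0.0, -6.3]
width: 0.0091
grip_force: 88.6
```

Emit:
drive_tool(motion=[0,0,0,0,0,-1,5,0,0,0,0,0,-0.6,5,0,0,0,0,0,0,5,0,0,0,0,0,0,5,0,0,0,0,0,0,5])

```text
t: 40.5
ee_pos: [0.6346, 0.1669, 0.3012]
eef_rot: [[0.907, 0.421, 0.0], [0.421, -0.907, -0.0], [0.0, 0.0, -1.0]]
force: [0.2, -0.5, -8.0]
width: 0.0094
grip_force: 88.6
```

Emit:
drive_tool(motion=[0,0,0,0,0,-0.5,5,0,0,0,0,0,-0.3,5,0,0,0,0,0,0,5,0,0,0,0,0,0,5])

```text
t: 40.9
ee_pos: [0.6347, 0.1668, 0.3011]
eef_rot: [[0.907, 0.421, 0.001], [0.421, -0.907, -0.0], [0.0, 0.0, -1.0]]
force: [-3.0, -1.0, -1.7]
width: 0.0095
grip_force: 89.1
```

In contact: the weight is now resting on the pad. Release, rise clear and check.

Emit:
drive_tool(motion=[0,0,0,0,0,0,16,0,0,0,0,0,0,22,0,0,0,0,0,0,35,0,0,0,0,0,0,50,0,0,0,0,0,0,60,0,0,0,0,0,0,60,0,0,0,0,0,15,60,0,0,0,0,0,40,60,0,0,0,0,0,40,60,0,0,0,0,0,40,60,0,0,0,0,0,0,60,0,0,0,0,0,0,60])

```text
t: 42.1
ee_pos: [0.6346, 0.1669, 0.438]
eef_rot: [[0.907, 0.421, 0.004], [0.421, -0.907, 0.0], [0.004, 0.001, -1.0]]
force: [-0.6, 0.6, -0.1]
width: 0.0602
grip_force: 0.0
```

Run:
```python
from h import *
d=wgrab('w21.png');print(pose(d['s']))
O=np.array([631.8,167.6]);y=np.radians(24.9);a=d['pixels']
def f(r_):
    e=r_[0]-O;return r_,(e@[np.cos(y),np.sin(y)]).round(1),(e@[-np.sin(y),np.cos(y)]).round(1)
c=blob(mask(a,'pad'),(253,130));print('pad',f(rect(wplane(d,c,.09))))
im=np.hstack([a,cv2.resize(d['pixels'][80:240,180:320],(288,384))]);cv2.imwrite('pics/w21b.png',cv2.resize(im,None,fx=.99,fy=.99))
t=grab('top','top1.png');
for k,uv,z in[('green',(269,173),.02)]: print(k,rect(plane(t,blob(mask(t['pixels'],k),uv),z)))
```

```text
t 42.1 p [634.6 166.9 438. ] yaw 24.90 tilt [0.004  0.0004] F [-0.6  0.6 -0.1] w 60.2 g 0.0
pad ((array([633.4, 166.7]), 24.7, array([111. ,  55.8])), np.float64(1.1), np.float64(-1.5))
green (array([ 632.7, -140.8]), -5.2, array([107.2,  53.1]))
```

View pics/w21b.png

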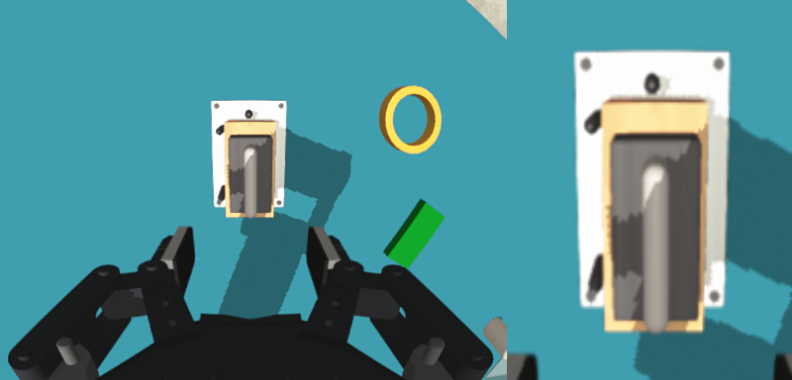

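The weight sits centred and square on the pad, within perspective. The layers are aligned inside the pins, the green offcut is unmoved, and the gripper is clear. Handing in.

```bash
python3 -c "
from cell import r
print(r.finish_job())"
```

```text
the job is handed in; nothing more can be done
None
```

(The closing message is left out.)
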